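Seat a filter cartridge in the bench screw press

TASK

Push the sled with the filter cartridge all the way in under the ram of the bench screw press, wind the crank clockwise until the ram just touches the cartridge cap, then add a quarter turn more to seat it and let go. Do not overtighten, and leave the two vials and the timer where they are.

Things in the scene. Friction and masses are not known exactly. Their poses are not given: they have to be found in the camera images.
- press: blue C-frame screw press, fixed; origin on the bench under the ram axis. Foot x -82 to +93, y +-42 mm; bed to z = 70 mm; column behind (x 49 to 85, y +-25), head x -31 to +85, y +-32, z 179 to 204 mm. The open front faces the press's -x. The ram's underside is 133 mm above the bench at screw reading 0 and sinks 20 mm a turn
- press_screw (a joint): angle of screw and crank, rad; grows clockwise from above (ram down). 0: crank toward the press's +x; +pi/2: toward -y. Starts in -1 to 1, stays where left. Turning freely takes about 4.7 N along the circle at the grip; the ram is on a spring preloaded to 40 N, so on contact this rises by about 2.8 N at once, then by about 0.8 N per rad
- crank_knob (a point): centre of the black crank grip, an upright free-spinning sleeve 18 mm in diameter and 40 mm tall (z = 231 to 271 mm, this point at 251 mm), 45 mm from the screw axis; moves with the crank. Can be gripped from above or at a slant and led round with the hand kept at one heading. Mind the room's tall black rig at the left (to 255 mm high over x 0.18 to 0.38, y 0.13 to 0.26 m)
- sled: aluminium sled 75 x 62 x 10 mm in guides on the press's bed, underside 70 mm above the bench; origin at its underside centre. Slides along the press's +x only, with about 3 N of friction, to a firm end stop with its origin on the ram axis (starts 55 mm short). An 8 mm high square rim on it locates the cartridge
- sled_handle (a point): on the axis of the tall upright post of the sled, at z = 182 mm; its red top is 16 mm in diameter, z = 159 to 205 mm, the steel rod below 12 mm. The post is 85 mm from the sled's origin toward the press's -x: fully in, it is at press x = -85 mm
- cartridge: loose white filter cartridge 40 mm in diameter and 24 mm tall, standing on the sled (underside 80 mm above the bench), origin at its underside centre; an orange cap 33 mm wide stands out of it. The cap's top is 30 to 40 mm above the origin: it differs each time with the filter stack inside, and is not measured. The cap does not give under the press
- vial_a: bystander: small upright vial 28 mm wide, 59 mm tall, black cap; origin at its underside centre; stands to the right of the press
- vial_b: bystander: small upright vial 28 mm wide, 59 mm tall, white cap; origin at its underside
- timer_box: bystander: white lab timer 62 x 66 x 16 mm lying flat; origin at its underside
- press_dial (a point): centre of the white dial (64 mm wide, 16 equal marks) on top of the head, 207 mm above the bench on the screw axis; fixed. A steel crank arm 16 mm wide, top at z = 229 mm, turns above it and stays at this height while the ram below moves
Things that resemble listed ones, but are neither listed nor needed, are in the scene too. Of the things that look like the cartridge, the middle-sized one is meant.

How it is judged:
By the outcome, as a careful person would: the job done as asked, in the order asked, and still so for the second after the job is handed in, with the robot touching nothing.
It also fails if it takes over 72 s, if anything falls off the work surface, if the arm or the gripper's body presses on something with over 40 N, if the wrist force passes 120 N, or if a joint passes its speed limit or range.

ROBOT

A 6-joint arm with a two-finger parallel gripper is mounted at the origin on a cart in front of the work surface, level with it; the furniture and walls round the work are solid. World frame = base frame: x ahead of the robot, y to its left, z up, the work surface at z = 0. Lengths are in m, angles in rad, forces in N, time in s.
With the tool pointing down it reaches from about 0.275 to 0.725 m from the base axis. Payload 15.9 kg.
Tool frame: the origin (TCP) lies at the very end of the fingers, on their centre line; the grasp point (between the pads) lies 19 mm behind it (ctrl.hold_point_z is the distance from the TCP to the grasp point, in m); z points along the fingers, y is the line along which they close (so a half turn about z gives the same grasp; the last joint's range is limited). The gripper opens to 85 mm and grips with 20 to 120 N. Pads are 22 mm wide; open, the fingers measure 114 mm over their backs; the gripper's body (76 mm by 85 mm) begins 54 mm behind the grasp point. The pads swing forward as they close: fully open they stand 13 mm farther back than shut.
Start: joints at [1.209, 0.213, -0.034, 1.323, 0, 1.571], TCP at [0.177, 0.468, 0.231] pointing down, gripper open.
Joint ranges: [-2.98, 2.98], [-0.74, 1.72], [-1.14, 1.35], [-2.1, 2.04], [-1.57, 1.44], [-3.14, 3.14]. Speed limits (rad/s): [1.89, 1.89, 2.39, 2.57, 3.14, 3.14].

INTERFACE

Orientations are given as a rotation vector (axis times angle).
In Python, from rig import readout, optics, ticket, ctrl gives the robot as it stands. The module is installed in compiled form; this text tells all that it offers.
- The arm moves only by the tool jog_arm, never from a script. Its argument "motion" is one flat list of numbers, 5 for each row, row after row: the shift along the world's x, y, z in units of 0.1 m (1.0 is 0.1 m), then the turn about the world's z in units of 90 degrees (1.0 is 90 degrees), then the gripper's target within -1 to 1 (fully open at 1, half-way at 0, shut at -1). A call has 1 to 12 rows; each row is the pose to reach, as a shift and turn from the pose commanded when the call began; what a row does not reach only later rows make up. A row lasts 1/12 s, in which the tool goes at most 41.7 mm and 7.16 degrees, less where a joint would pass 70% of its speed; a pose out of reach is approached as far as the arm can. A call with a number of a shift or a turn outside -1 to 1 is refused whole. A call with a gripper value outside its range is refused whole. The fingers move at their own pace and stop on an object; "force" is the grip in N (left out, the last holds). Time passes only in rows, so rows that repeat a pose let the fingers close. It gives the time, the measured TCP pose, the force, the opening and the grip force at its end, in the units of the state.
- readout.sense(): the state, without advancing time (a new reading comes with each control period).
- optics.read_camera(name): name is "scene" or "top" or "wrist"; returns a dict with "color" (400x640x3 uint8, blue, green, red), "range_z" (400x640 float32, m along the optical axis (not along the pixel's ray), 0 where there is no reading), "fov_y" (degrees; the focal length in pixels is half the picture's height over the tangent of half this angle, whatever the lens; pixels are square), "cx", "cy" (the principal point, pixels), "dist" ([k1, k2, p1, p2, k3] as OpenCV has them; the pictures are not rectified), "eye" and "rotation" of the camera in the world; the wrist camera has in their place "mount" (4x4, takes a point from camera to tool coordinates, whose origin is the TCP and whose axes are the flange's). Camera axes: x right, y up, looking along -z (the intrinsics and any distortion apply to the point x, -y, -z); pixel columns grow to the right and rows downward; lengths in m; the calibration is good to about 2 mm. A picture is of the moment at which its call begins: read the wrist's pose just before it.
- ticket.close_job(): hands the job in; it is judged then, once.
The state is a dict: "time_s": time; "joints": joint angles; "qvel": joint speeds; "joint_efforts": joint torques, N m; "tool_pos": TCP position; "eef_rot": TCP orientation; "wrist_force": force on the tool from outside, world axes, zero at the start; "wrist_torque": the same for the moment, N m; "grip_width": finger opening in m; "gripper_force": force on a finger pad.
Only numpy, scipy, OpenCV 4.12 (cv2) and the standard library are available. Lean on these libraries where they do the work, as an engineer would, in place of code of your own. Each camera call takes 0.05 s, during which the arm holds its last target. There are 200 camera calls.

## Working session

There is one attempt and no reset: what is moved stays moved. The work goes in short steps, Python scripts to look and compute and a tool call to move; the robot and the scene stay as the last step left them, time stands still between calls to the robot, and variables do not carry over. Pictures are saved under pics/ and viewed, at most 10 in all, crops included, and the job is handed in when it is done.

Besides the shell and the picture viewer there is one more tool, called after ">>>" as a command line: name --argument value ..., lists and objects as JSON in quotes. jog_arm: Moves the arm, as the interface text tells. Its arguments: {"type":"object","properties":{"motion":{"type":"array"},"force":{"type":"number"}},"required":["motion"]}

```bash
mkdir -p pics; cat > h.py <<'E'
import numpy as np,cv2
from rig import readout,optics,ticket,ctrl
from scipy.spatial.transform import Rotation as R
def K(d):
    f=200/np.tan(np.radians(d["fov_y"])/2); return np.array([[f,0,d["cx"]],[0,f,d["cy"]],[0,0,1.]])
def cam(name):
    s=readout.sense(); d=optics.read_camera(name)
    if "mount" in d:
        T=np.eye(4);T[:3,:3]=R.from_rotvec(s["eef_rot"]).as_matrix();T[:3,3]=s["tool_pos"];T=T@np.array(d["mount"])
        d["eye"]=T[:3,3];d["rotation"]=T[:3,:3]
    d["eye"]=np.array(d["eye"]);d["rotation"]=np.array(d["rotation"]).reshape(3,3)
    return d
def ray(d,uv):
    p=cv2.undistortPoints(np.array(uv,float).reshape(-1,1,2),K(d),np.array(d["dist"],float)).reshape(-1,2)
    c=np.c_[p[:,0],-p[:,1],-np.ones(len(p))]
    return c@d["rotation"].T
def onz(d,uv,z):
    r=ray(d,uv); return d["eye"]+r*((z-d["eye"][2])/r[:,2])[:,None]
def pt(d,uv):
    r=ray(d,uv); z=np.array([d["range_z"][int(v),int(u)] for u,v in uv]); return d["eye"]+r*z[:,None]
E
python3 - <<'E'
from h import *
import pickle
s=readout.sense();print(s)
for n in("scene","top"):
    d=cam(n);cv2.imwrite(f"pics/{n}0.png",d["color"]);pickle.dump(d,open(n+".pkl","wb"));print(n,d["eye"],d["rotation"],d["fov_y"],d["dist"])
E
```

```text
{'time_s': 0.0, 'joints': array([ 1.20901165e+00,  2.13356197e-01, -3.50903761e-02,  1.32349321e+00,
        1.44642882e-05,  1.57078455e+00]), 'qvel': array([-0.00135596,  0.00015235, -0.00015144, -0.00087608,  0.00204149,
       -0.00021745]), 'joint_efforts': array([-1.83382006e-03, -6.86155415e+01,  4.87124348e+01,  1.73254672e-02,
        3.25960264e-05,  2.90219543e-05]), 'tool_pos': array([0.17684252, 0.46730414, 0.23080373]), 'eef_rot': array([-5.65138002e-01, -3.09011948e+00,  1.76262153e-03]), 'wrist_force': array([-0.35268427,  0.1013902 ,  0.58642127]), 'wrist_torque': array([ 0.0361736 , -0.03834149,  0.01794238]), 'gripper_force': 0.0, 'grip_width': 0.085535502092115}Traceback (most recent call last):
  File "<stdin>", line 5, in <module>
  File "h.py", line 11, in cam
    d["eye"]=np.array(d["eye"]);d["rotation"]=np.array(d["rotation"]).reshape(3,3)
                                              ~~~~~~~~~~~~~~~~~~~~~~~~~~~~~~~^^^^^
ValueError: cannot reshape array of size 3 into shape (3,3)
```

Rotation is a rotation vector.

```bash
sed -i 's/d\["rotation"\]=np.array(d\["rotation"\]).reshape(3,3)/d["rotation"]=np.array(d["rotation"],float)\n    if d["rotation"].size==3: d["rotation"]=R.from_rotvec(d["rotation"].ravel()).as_matrix()/' h.py
python3 - <<'E'
from h import *
import pickle
for n in("scene","top"):
    d=cam(n);cv2.imwrite(f"pics/{n}0.png",d["color"]);pickle.dump(d,open(n+".pkl","wb"));print(n,d["eye"],d["rotation"],d["fov_y"],d["dist"])
E
```

```text
scene [-0.05329138 -0.79127788  0.76170353] [[ 0.68127221  0.444203   -0.5818521 ]
 [-0.7320065   0.41978139 -0.53660979]
 [ 0.00588701  0.79149686  0.61114488]] 44.76104490339831 [-0.10551866  0.          0.          0.          0.        ]
top [ 0.4196168  -0.2575199   1.12774223] [[ 7.67413161e-04  9.95466617e-01 -9.51084972e-02]
 [-9.99970586e-01  1.48972099e-03  7.52379597e-03]
 [ 7.63137284e-03  9.50999258e-02  9.95438479e-01]] 46.34056698708029 [0.03726815 0.         0.         0.         0.        ]
```

View pics/scene0.png

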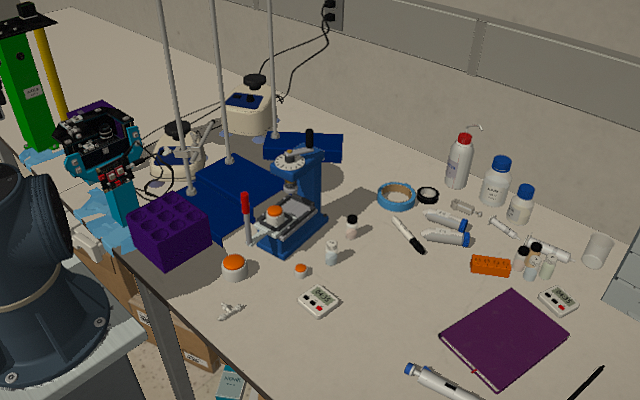

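View pics/top0.png

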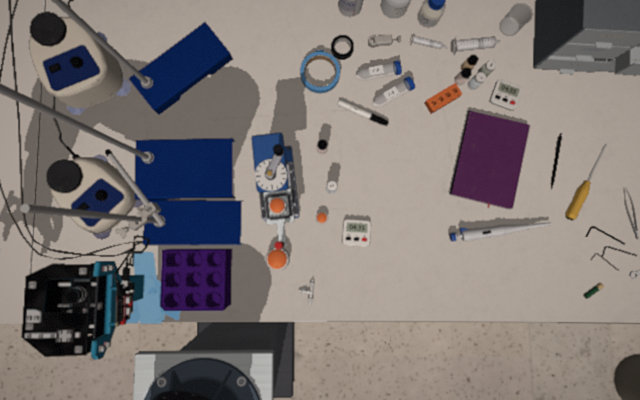

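The scene view shows the press at about (290,200), with the red sled post at (245,205). Three things look like the cartridge:

| Candidate | Scene pixel | Top pixel |
|---|---|---|
| Large, on the bench | (233,265) | (277,258) |
| Middle-sized, on the sled | (274,213) | (277,205) |
| Small, on the bench | (301,270) | (322,216) |

I choose the one on the sled and check it in a crop.

```bash
python3 - <<'E'
from h import *
import pickle
S=pickle.load(open("scene.pkl","rb"));T=pickle.load(open("top.pkl","rb"))
a=cv2.resize(T["color"][120:275,240:350],None,fx=3.8,fy=3.8,interpolation=cv2.INTER_CUBIC)
b=cv2.resize(S["color"][120:290,215:345],None,fx=2.9,fy=3.4647,interpolation=cv2.INTER_CUBIC)
cv2.imwrite("pics/crop.png",np.hstack([a,cv2.resize(b,(380,a.shape[0]))]))
for n,d in(("S",S),("T",T)):
    hsv=cv2.cvtColor(d["color"],cv2.COLOR_BGR2HSV)
    for nm,lo,hi,z in(("red",(172,140,80),(180,255,255),.205),("orange",(5,150,120),(16,255,255),.115),("redlo",(0,170,80),(3,255,255),.205)):
        m=cv2.inRange(hsv,lo,hi);c,l,st,ce=cv2.connectedComponentsWithStats(m)
        for i in range(1,c):
            if st[i,4]>8 and 215<ce[i][0]<350 and 100<ce[i][1]<300:print(n,nm,st[i],ce[i].round(1),onz(d,[ce[i]],z)[0].round(3),pt(d,[ce[i]])[0].round(3))
print(onz(T,[(270,176)],.207),pt(T,[(270,176)]),pt(T,[(278,150)]),onz(T,[(278,150)],.271))
print(pt(S,[(295,160),(309,134),(244,196)]))
E
```

```text
S orange [267 205  15  12 126] [274.2 210.3] [ 0.483 -0.181  0.115] [ 0.484 -0.18   0.114]
S orange [223 254  21  16 260] [232.9 261.6] [ 0.323 -0.237  0.115] [ 0.366 -0.174  0.041]
S orange [295 264  11   8  73] [300.1 267.6] [ 0.399 -0.34   0.115] [ 0.464 -0.276  0.022]
S redlo [241 192   8  22 136] [244.5 202.5] [ 0.386 -0.209  0.205] [ 0.399 -0.192  0.189]
T orange [271 199  13  13 143] [276.9 204.9] [ 0.486 -0.176  0.115] [ 0.486 -0.175  0.114]
T orange [317 213   9   9  61] [321.3 217.2] [ 0.459 -0.272  0.115] [ 0.463 -0.273  0.025]
T orange [268 249  18  19 257] [276.7 258.5] [ 0.371 -0.176  0.115] [ 0.367 -0.171  0.044]
T redlo [275 243   8   6  38] [278.4 245.2] [ 0.401 -0.187  0.205] [ 0.401 -0.187  0.207]
[[ 0.53713892 -0.16885087  0.207     ]] [[ 0.53419186 -0.17107439  0.23008915]] [[ 0.57724549 -0.18948938  0.27286711]] [[ 0.57758976 -0.1893408   0.271     ]]
[[ 0.55391822 -0.17566427  0.20645683]
 [ 0.57823921 -0.19330798  0.26599925]
 [ 0.39852326 -0.19268255  0.20526414]]
```

View pics/crop.png

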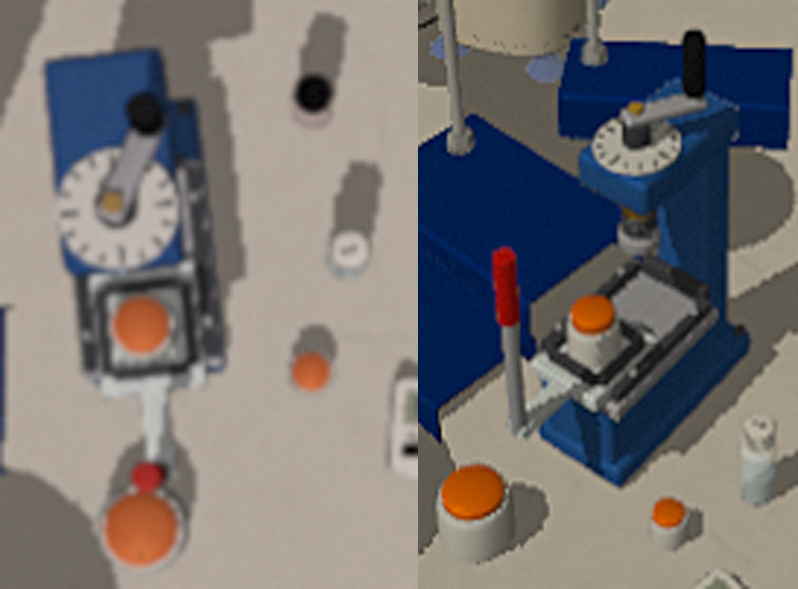

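The crop confirms it. The middle cartridge stands on the sled at crop (140,325), the dial centre is at about (117,208), the crank knob at (145,112) and the red post top at (147,475). Next I check the clearances for the transit and refine the axes.

```bash
python3 - <<'E'
from h import *
import pickle
P=[]
for n in("scene","top"):
    d=pickle.load(open(n+".pkl","rb"));v,u=np.mgrid[0:400:1,0:640:1];z=d["range_z"].ravel();uv=np.c_[u.ravel(),v.ravel()]
    p=d["eye"]+ray(d,uv)*z[:,None];P.append(p[(z>0)])
    if n=="top":
        hsv=cv2.cvtColor(d["color"],cv2.COLOR_BGR2HSV)
        H=p.reshape(400,640,3)
        # dial: white pixels at z~.207
        m=((abs(H[...,2]-.207)<.008)&(hsv[...,1]<60)&(hsv[...,2]>130)&(abs(H[...,0]-.537)<.06)&(abs(H[...,1]+.169)<.06)).astype(np.uint8)
        vv,uu=np.nonzero(m);h=cv2.convexHull(np.c_[uu,vv].astype(np.int32));c,r=cv2.minEnclosingCircle(h);e=cv2.fitEllipse(h)
        print("dial",c,r,e,onz(d,[c,e[0]],.207))
        m=(H[...,2]>.255)&(abs(H[...,0]-.577)<.03)&(abs(H[...,1]+.19)<.03);print("knob",H[m].mean(0),m.sum())
        m=(abs(H[...,2]-.19)<.03)&(abs(H[...,0]-.49)<.25)&(abs(H[...,1]+.17)<.08)&(hsv[...,0]>100)&(hsv[...,0]<125)&(hsv[...,1]>120)
        vv,uu=np.nonzero(m);print("head",cv2.minAreaRect(np.c_[H[m][:,0],H[m][:,1]].astype(np.float32)*1000))
P=np.vstack(P)
print("rows x .0.. .8 step .05, cols y .6..-.3; max z cm")
ys=np.arange(.6,-.35,-.05)
print("      "+" ".join(f"{y*100:4.0f}" for y in ys))
for x in np.arange(0.1,.8,.05):
    r=[]
    for y in ys:
        q=P[(abs(P[:,0]-x)<.025)&(abs(P[:,1]-y)<.025),2];r.append(f"{np.percentile(q,99.5)*100:4.0f}" if len(q)>5 else "   .")
    print(f"{x:.2f}  "+" ".join(r))
E
```

```text
dial (270.24774169921875, 174.81532287597656) 16.250568389892578 ((270.3382568359375, 174.6839599609375), (31.68146514892578, 32.100074768066406), 76.07891082763672) [[ 0.53950734 -0.16931706  0.207     ]
 [ 0.53977028 -0.16949363  0.207     ]]
knob [ 0.58087059 -0.18850212  0.26879311] 81
head ((566.110595703125, -168.1038818359375), (112.38843536376953, 62.18681716918945), 6.371531963348389)
rows x .0.. .8 step .05, cols y .6..-.3; max z cm
        60   55   50   45   40   35   30   25   20   15   10    5   -0   -5  -10  -15  -20  -25  -30
0.10     .    .    .  -75  -75  -75  -75  -75  -66    1    2    8   34   33   31    1  -66  -75  -75
0.15     .    .    .    .   29    .    .    .    .    0    1   26   29    2    0    0    .    .    .
0.20     0   30   31   37    0    0    0   26   26   26    0    0    0    0    0    0    0    0    0
0.25     0    0    0    1    0    0    0   27   27   27   20    9    9    9    0    0    0    1    0
0.30     0    0    0    0    0    0    0   27   26   26   21    9    9    9    0    0    1    1    0
0.35     0  -47    0    1    0    1    1   26  
[... 161 characters left out ...]
  10    .    9    1    1    0    7    7    7   16   53   20    3    3    3   11   11    3    2
0.50     9    .    9    1    1    4   12   12    9    6   20   20    5    4    3   21   21    2    5
0.55     .    0    1    1    1    8   12   12    8   16   16    5    5    5    0   23   26    1    6
0.60     0    0    1    1    1    1   12   12   16   56   54    5    5    5    1   21   27    6    6
0.65     0    0    1    1    1    5    5    0    1    5    5    5    5    5    1   20   20    6    6
0.70     0    0    1    1    1    1    3    1    0    4    4    0    1    0    1    0    0    0    1
0.75     0    0    1    1    1   11   11   11   10   44    5    5    0    0    1    0    0    3    3
```

Press axis yaw is about 7°, the ram axis is at (0.5397, -0.1694), the post is at (0.400, -0.187), and the crank reads about 0.6 rad. I now go over the rig at small radius, inside the rods.

>>> jog_arm --motion '[0,-0.5,1,0.31,1,0,-1,1,0.31,1,0,-1,1,0.31,1,0,-1,1,0.31,1,0,-1,1,0.31,1]'

```text
time_s: 0.57
tool_pos: [0.1773, 0.366, 0.3345]
eef_rot: [-0.207, 3.132, 0.006]
wrist_force: [0.5, 0.0, -0.6]
grip_width: 0.0856
gripper_force: 0.0
```

>>> jog_arm --motion '[0,-1,0.2,0,1,0,-1,0.2,0,1,0,-1,0.2,0,1,0,-1,0.2,0,1]'

```text
time_s: 0.9
tool_pos: [0.1769, 0.2654, 0.3521]
eef_rot: [-0.191, 3.135, 0.002]
wrist_force: [-0.4, -0.6, 0.7]
grip_width: 0.0853
gripper_force: 0.0
```

>>> jog_arm --motion '[0.8,-1,0,0,1,0.8,-1,0,0,1,0.8,-1,0,0,1,0.8,-1,0,0,1,0.8,-1,0,0,1]'

```text
time_s: 1.32
tool_pos: [0.259, 0.1656, 0.3506]
eef_rot: [0.188, -3.136, 0.002]
wrist_force: [-0.4, -0.9, 0.5]
grip_width: 0.0853
gripper_force: 0.0
```

>>> jog_arm --motion '[0.7,-1,0,0,1,0.7,-1,0,0,1,0.7,-1,0,0,1,0.7,-1,0,0,1]'

```text
time_s: 1.65
tool_pos: [0.3289, 0.0656, 0.3505]
eef_rot: [0.192, -3.135, 0.001]
wrist_force: [0.9, 0.6, 0.0]
grip_width: 0.0854
gripper_force: 0.0
```

>>> jog_arm --motion '[0.2,-1,0,0,0.2,0.2,-1,0,0,0.2,0.2,-1,0,0,0.2,0.2,-1,0,0,0.2]'

```text
time_s: 1.98
tool_pos: [0.348, -0.0355, 0.3503]
eef_rot: [0.188, -3.134, 0.001]
wrist_force: [0.3, -0.1, 0.2]
grip_width: 0.0511
gripper_force: 0.0
```

>>> jog_arm --motion '[0.1,-1,-0.6,0,0.2,0.1,-1,-0.6,0,0.2,0.1,-1,-0.6,0,0.2,0.1,-1,-0.6,0,0.2,0.1,-1,-0.6,0,0.2]'

```text
time_s: 2.4
tool_pos: [0.3569, -0.1325, 0.2899]
eef_rot: [0.191, -3.133, -0.002]
wrist_force: [0.5, 0.5, -0.3]
grip_width: 0.0515
gripper_force: 0.0
```

```bash
python3 - <<'E'
from h import *
s=readout.sense();print(s["tool_pos"],s["eef_rot"],s["joints"])
d=cam("wrist");cv2.imwrite("pics/w1.png",d["color"])
print(cv2.projectPoints(np.array([[.400,-.187,.205],[.5397,-.1694,.207],[.5785,-.1895,.271]])@np.eye(3),*[None]*0,rvec=cv2.Rodrigues(np.diag([1,-1,-1])@d["rotation"].T)[0],tvec=-np.diag([1,-1,-1])@d["rotation"].T@d["eye"],cameraMatrix=K(d),distCoeffs=np.array(d["dist"],float))[0].reshape(-1,2))
E
```

```text
[ 0.35686779 -0.13251492  0.28986738] [ 1.91018735e-01 -3.13316261e+00 -2.28775286e-03] [-3.55776059e-01 -3.33685635e-02 -1.60500139e-01  1.44664295e+00
  2.75925257e-04 -4.77559229e-01]
[[249.92352392 251.96988124]
 [261.9378251  385.36135244]
 [222.2645623  480.83668415]]
```

View pics/w1.png

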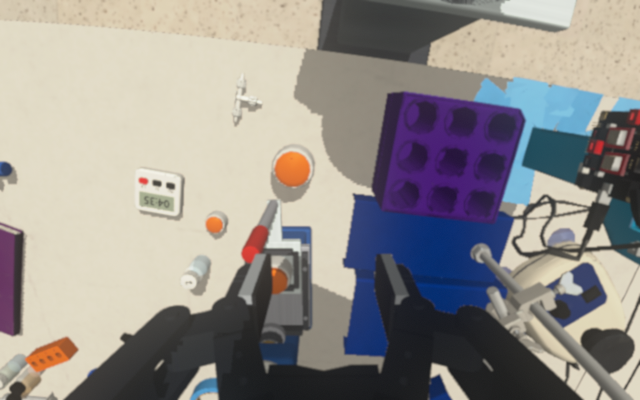

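The wrist view shows the red post top at about (253,248), and the prediction was (250,252). They agree, so I reach over it, go down and grip.

>>> jog_arm --motion '[0.43,-0.55,0,0,0.2,0.43,-0.55,0,0,0.2,0.43,-0.55,-0.4,0,0.2,0.43,-0.55,-0.6,0,0.2,0.43,-0.55,-0.6,0,0.2]'

```text
time_s: 2.87
tool_pos: [0.3994, -0.1856, 0.2283]
eef_rot: [0.197, -3.131, -0.004]
wrist_force: [-0.7, -0.4, -0.5]
grip_width: 0.051
gripper_force: 0.0
```

```bash
python3 - <<'E'
from h import *
d=cam("top");h=cv2.cvtColor(d["color"],cv2.COLOR_BGR2HSV)
d=cam("wrist");h=cv2.cvtColor(d["color"],cv2.COLOR_BGR2HSV)
m=cv2.inRange(h,(0,150,60),(4,255,255));c,l,st,ce=cv2.connectedComponentsWithStats(m)
for i in range(1,c):
    if st[i,4]>60:
        v,u=np.nonzero(l==i);p=pt(d,np.c_[u,v]);q=p[p[:,2]>.200];print(st[i],ce[i],len(q),q.mean(0) if len(q) else p.mean(0))
print(readout.sense()["tool_pos"])
E
```

```text
[310 211  26  47 922] [322.60845987 235.43167028] 524 [ 0.40030481 -0.18716219  0.20549776]
[ 0.4002283  -0.18619234  0.23205285]
```

>>> jog_arm --motion '[0,0,-0.4,0,0.2,0,0,-0.65,0,0.2,0,0,-0.65,0,0.2,0,0,-0.65,0,-0.9,0,0,-0.65,0,-0.9,0,0,-0.65,0,-0.9,0,0,-0.65,0,-0.9,0,0,-0.65,0,-0.9]' --force 20

```text
time_s: 3.63
tool_pos: [0.4011, -0.1861, 0.1687]
eef_rot: [-0.198, 3.132, 0.003]
wrist_force: [-2.1, 16.5, 16.9]
grip_width: 0.0156
gripper_force: 20.3
```

>>> jog_arm --motion '[0.1,-0.0,0.03,0,-0.9,0.2,0.01,0.03,0,-0.9,0.3,0.03,0.03,0,-0.9,0.4,0.04,0.03,0,-0.9,0.5,0.05,0.03,0,-0.9,0.53,0.055,0.03,0,-0.9,0.53,0.055,0.03,0,-0.9,0.53,0.055,0.03,0,-0.9]'

```text
time_s: 4.3
tool_pos: [0.4534, -0.1801, 0.17]
eef_rot: [-0.199, 3.135, 0.005]
wrist_force: [1.4, 15.0, -8.4]
grip_width: 0.0153
gripper_force: 21.2
```

>>> jog_arm --motion '[0.03,-0.01,0,0,-0.9,0.06,-0.01,0,0,-0.9,0.06,-0.01,0,0,-0.9,0.06,-0.01,0,0,-0.9]'

```text
time_s: 4.63
tool_pos: [0.4572, -0.1798, 0.1697]
eef_rot: [0.199, -3.132, -0.01]
wrist_force: [-13.8, 25.8, 2.6]
grip_width: 0.0154
gripper_force: 23.3
```

```bash
python3 - <<'E'
from h import *
d=cam("top");h=cv2.cvtColor(d["color"],cv2.COLOR_BGR2HSV);cv2.imwrite("pics/t2.png",cv2.resize(d["color"][120:275,220:350],None,fx=3.8,fy=3.8))
d=cam("scene");m=cv2.inRange(cv2.cvtColor(d["color"],cv2.COLOR_BGR2HSV),(5,150,120),(16,255,255))
c,l,st,ce=cv2.connectedComponentsWithStats(m)
for i in range(1,c):
    if st[i,4]>8: print(st[i],ce[i],onz(d,[ce[i]],.114),pt(d,[ce[i]]))
b=cv2.resize(d["color"][120:290,215:345],None,fx=3.4647,fy=3.4647,interpolation=cv2.INTER_CUBIC);cv2.imwrite("pics/s2.png",b)
print(readout.sense()["wrist_force"])
E
```

```text
[283 194   6   9  29] [285.37931034 198.        ] [[ 0.5306125 -0.1665764  0.114    ]] [[ 0.53010099 -0.16712365  0.1145674 ]]
[288 199   7   4  15] [290.86666667 200.6       ] [[ 0.53227564 -0.18204993  0.114     ]] [[ 0.53575996 -0.17842483  0.11014595]]
[223 254  21  16 259] [233.02702703 261.67567568] [[ 0.32349634 -0.23680621  0.114     ]] [[ 0.36611084 -0.17409575  0.04074506]]
[471 254  40  24 701] [490.4807418  265.68473609] [[ 0.64867784 -0.60045008  0.114     ]] [[ 0.74189383 -0.57510965  0.02799007]]
[295 264  11   8  72] [300.13888889 267.625     ] [[ 0.39948012 -0.33966826  0.114     ]] [[ 0.46437761 -0.2749373   0.02116214]]
[-14.6583205   25.59667247   1.2000285 ]
```

View pics/s2.png

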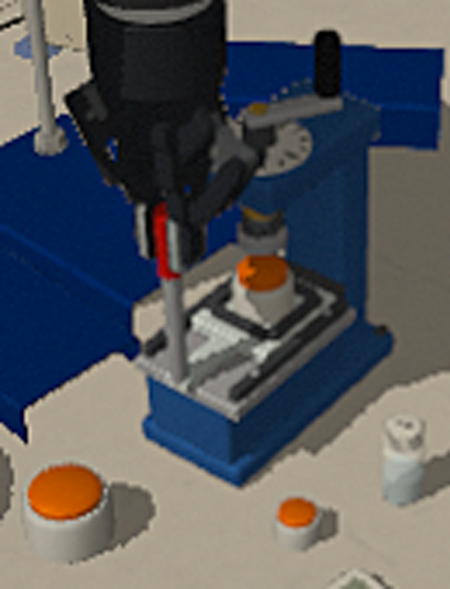

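The crop shows the cartridge under the ram and the post still in the pads. There is a lateral load of 25 N, so I relieve it toward +y and press on to confirm the stop.

>>> jog_arm --motion '[0,0.03,0,0,-0.9,0,0.03,0,0,-0.9,0,0.03,0,0,-0.9]'

```text
time_s: 4.98
tool_pos: [0.4573, -0.1795, 0.1698]
eef_rot: [0.196, -3.132, -0.001]
wrist_force: [-13.3, 2.2, -4.8]
grip_width: 0.0153
gripper_force: 21.7
```

>>> jog_arm --motion '[0.02,0.0,0,0,-0.9,0.04,0.0,0,0,-0.9,0.04,0.0,0,0,-0.9,0.04,0,0,0,-0.9]'

```text
time_s: 5.32
tool_pos: [0.4603, -0.1791, 0.1696]
eef_rot: [0.196, -3.13, -0.002]
wrist_force: [-20.8, 4.6, -0.2]
grip_width: 0.0156
gripper_force: 22.3
```

The stop is confirmed: resistance rose to 21 N with the pads slipping along the post. I release, rise and go to the knob.

>>> jog_arm --motion '[-0.03,0,0,0,-0.9,-0.03,0,0,0,0.2,-0.03,0,0,0,0.2,-0.03,0,0,0,0.2,-0.03,0,0.3,0,0.2,-0.03,0,0.7,0,0.2,-0.03,0,1,0,0.2,-0.03,0,1,0,0.2]'

```text
time_s: 5.98
tool_pos: [0.4621, -0.1807, 0.2757]
eef_rot: [-0.196, 3.127, -0.006]
wrist_force: [0.4, -0.8, -0.1]
grip_width: 0.0513
gripper_force: 0.0
```

>>> jog_arm --motion '[0,0,0.3,0,0.2,0.3,0,0.3,0,0.2,0.7,-0.05,0.3,0,0.2,0.9,-0.05,0.3,0,0.2,0.9,-0.05,0.3,0,0.2,0.9,-0.05,0.3,0,0.2]'

```text
time_s: 6.48
tool_pos: [0.5509, -0.1849, 0.2989]
eef_rot: [0.197, -3.135, 0.0]
wrist_force: [-0.4, -0.5, 0.2]
grip_width: 0.0517
gripper_force: 0.0
```

```bash
python3 - <<'E'
from h import *
print(readout.sense()["tool_pos"])
d=cam("wrist");cv2.imwrite("pics/w3.png",d["color"])
v,u=np.mgrid[0:400,0:640];uv=np.c_[u.ravel(),v.ravel()]
p=d["eye"]+ray(d,uv)*d["range_z"].reshape(-1,1)
m=(abs(p[:,2]-.271)<.006)&(abs(p[:,0]-.578)<.03)&(abs(p[:,1]+.19)<.03);print("knob",m.sum(),p[m].mean(0),uv[m].mean(0),np.ptp(p[m],0))
d=cam("scene");h=cv2.cvtColor(d["color"],cv2.COLOR_BGR2HSV);m=cv2.inRange(h,(0,170,80),(3,255,255));c,l,st,ce=cv2.connectedComponentsWithStats(m)
for i in range(1,c):
    if st[i,4]>40: print(st[i],ce[i],onz(d,[ce[i]],.182))
m=cv2.inRange(h,(5,150,120),(16,255,255));c,l,st,ce=cv2.connectedComponentsWithStats(m)
for i in range(1,c):
    if st[i,4]>10 and abs(ce[i][1]-198)<10:print(st[i],ce[i],onz(d,[ce[i]],.114))
E
```

```text
[ 0.55088269 -0.18491331  0.2989201 ]
knob 581 [ 0.58069134 -0.18903154  0.27038042] [312.22719449 283.48192771] [0.01718739 0.01671427 0.00798995]
[458 133  14  12 128] [464.2265625 138.0546875] [[ 0.92991283 -0.37290374  0.182     ]]
[260 180   7  21 124] [262.95967742 189.69354839] [[ 0.45761645 -0.17937031  0.182     ]]
[283 194  14  10 106] [289.10377358 198.64150943] [[ 0.53461025 -0.17420846  0.114     ]]
```

View pics/w3.png

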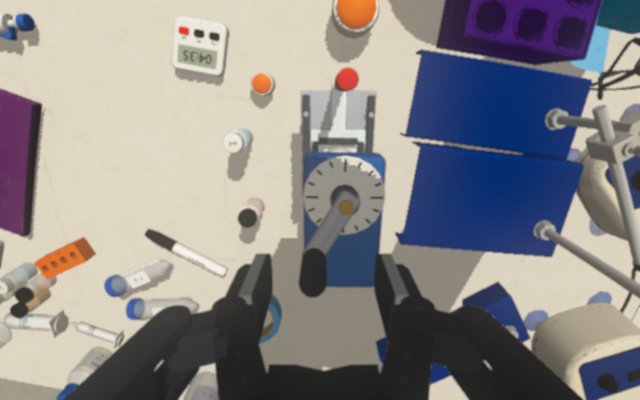

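The wrist view shows the knob at (312,283), or (0.580, -0.189), the dial centre at (344,195) and the post at (347,78). The sled is in, with the post at 0.4576 where about 0.455 is expected. Next I grip the knob.

>>> jog_arm --motion '[0.29,-0.04,0,0,0.2,0.29,-0.04,-0.2,0,0.2,0.29,-0.04,-0.6,0,0.2,0.29,-0.04,-0.6,0,0.2,0.29,-0.04,-0.6,0,-0.9,0.29,-0.04,-0.6,0,-0.9,0.29,-0.04,-0.6,0,-0.9,0.29,-0.04,-0.6,0,-0.9,0.29,-0.04,-0.6,0,-0.9,0.29,-0.04,-0.6,0,-0.9]' --force 30

```text
time_s: 7.42
tool_pos: [0.5801, -0.1894, 0.243]
eef_rot: [-0.196, 3.131, -0.003]
wrist_force: [-5.0, 0.7, 10.1]
grip_width: 0.0169
gripper_force: 30.1
```

```bash
python3 - <<'E'
import numpy as np
def tab(a0,step,n):
    r=[]
    for k in range(1,n+1):
        a=np.radians(a0-step*k);b=np.radians(a0);r.append((round(.45*(np.cos(a)-np.cos(b)),3),round(.45*(np.sin(a)-np.sin(b)),3)))
    print(a0,r)
for a in (-26,-116,-206,-296): tab(a,9,10)
from rig import readout
s=readout.sense();print(s["tool_pos"],s["wrist_force"])
E
```

```text
-26 [(np.float64(-0.036), np.float64(-0.061)), (np.float64(-0.081), np.float64(-0.115)), (np.float64(-0.134), np.float64(-0.162)), (np.float64(-0.193), np.float64(-0.2)), (np.float64(-0.258), np.float64(-0.228)), (np.float64(-0.326), np.float64(-0.246)), (np.float64(-0.397), np.float64(-0.253)), (np.float64(-0.467), np.float64(-0.248)), (np.float64(-0.536), np.float64(-0.233)), (np.float64(-0.602), np.float64(-0.207))]
-116 [(np.float64(-0.061), np.float64(0.036)), (np.float64(-0.115), np.float64(0.081)), (np.float64(-0.162), np.float64(0.134)), (np.float64(-0.2), np.float64(0.193)), (np.float64(-0.228), np.float64(0.258)), (np.float64(-0.246), np.float64(0.326)), (np.float64(-0.253), np.float64(0.397)), (np.float64(-0.248), np.float64(0.467)), (np.float64(-0.233), np.float64(0.536)), (np.float64(-0.207), np.float64(0.602))]
-206 [(np.float64(0.036), np.float64(0.061)), (np.float64(0.081), np.float64(0.115)), (np.float64(0.134), np.float64(0.162)), (np.float64(0.193), np.float64(0.2)), (np.float64(0.258), np.float64(0.228)), (np.float64(0.326), np.float64(0.246)), (np.float64(0.397), np.float64(0.253)), (np.float64(0.467), np.float64(0.248)), (np.float64(0.536), np.float64(0.233)), (np.float64(0.602), np.float64(0.207))]
-296 [(np.float64(0.061), np.float64(-0.036)), (np.float64(0.115), np.float64(-0.081)), (np.float64(0.162), np.float64(-0.134)), (np.float64(0.2), np.float64(-0.193)), (np.float64(0.228), np.float64(-0.258)), (np.float64(0.246), np.float64(-0.326)), (np.float64(0.253), np.float64(-0.397)), (np.float64(0.248), np.float64(-0.467)), (np.float64(0.233), np.float64(-0.536)), (np.float64(0.207), np.float64(-0.602))]
[ 0.58011134 -0.18937424  0.24295465] [-5.0435082   0.72092743 10.0534801 ]
```

>>> jog_arm --motion '[-0.04,-0.06,0.02,0,-0.9,-0.08,-0.115,0.02,0,-0.9,-0.135,-0.16,0.02,0,-0.9,-0.195,-0.2,0.02,0,-0.9,-0.26,-0.23,0.02,0,-0.9,-0.325,-0.245,0.02,0,-0.9,-0.395,-0.25,0.02,0,-0.9,-0.465,-0.25,0.02,0,-0.9,-0.535,-0.235,0.02,0,-0.9,-0.6,-0.205,0.02,0,-0.9,-0.6,-0.205,0.02,0,-0.9]'

```text
time_s: 8.33
tool_pos: [0.5182, -0.2098, 0.2431]
eef_rot: [-0.196, 3.134, -0.003]
wrist_force: [-6.5, -3.2, 10.1]
grip_width: 0.0167
gripper_force: 33.8
```

>>> jog_arm --motion '[-0.06,0.035,0.02,0,-0.9,-0.115,0.08,0.02,0,-0.9,-0.16,0.135,0.02,0,-0.9,-0.2,0.195,0.02,0,-0.9,-0.23,0.26,0.02,0,-0.9,-0.245,0.325,0.02,0,-0.9,-0.255,0.395,0.02,0,-0.9,-0.25,0.465,0.02,0,-0.9,-0.235,0.535,0.02,0,-0.9,-0.205,0.6,0.02,0,-0.9]'

```text
time_s: 9.17
tool_pos: [0.4991, -0.1491, 0.2434]
eef_rot: [-0.197, 3.134, -0.002]
wrist_force: [9.5, -9.6, -11.3]
grip_width: 0.0167
gripper_force: 31.6
```

```bash
cat > st.py <<'E'
import numpy as np
from rig import readout
s=readout.sense();p=s["tool_pos"];f=s["wrist_force"];ax=np.array([.5397,-.1694])
d=p[:2]-ax;phi=np.arctan2(d[1],d[0]);t=np.array([np.sin(phi),-np.cos(phi)]);r=d/np.hypot(*d)
print(s["time_s"],p.round(4),"r",np.hypot(*d).round(4),"phi",np.degrees(phi).round(1),"q(mod2pi)",round((np.radians(7)-phi)%(2*np.pi),3),"f_resist",-(f[:2]@t).round(2),"f_rad",(f[:2]@r).round(2),"fz",f[2].round(1))
E
python3 st.py
```

```text
9.1667 [ 0.4991 -0.1491  0.2434] r 0.0454 phi 153.4 q(mod2pi) 3.728 f_resist 4.28 f_rad -12.82 fz -11.3
```

```bash
python3 - <<'E'
import numpy as np
from scipy.optimize import least_squares as L
P=np.array([[.5801,-.1894],[.5182,-.2098],[.4991,-.1491]])
print(L(lambda c:np.hypot(*(P-c).T)-.045,[.54,-.17]).x)
for a0 in (154,109,64):
    print(a0,[(round(float(.45*(np.cos(np.radians(a0-5*k))-np.cos(np.radians(a0)))),3),round(float(.45*(np.sin(np.radians(a0-5*k))-np.sin(np.radians(a0)))),3)) for k in range(1,10)])
E
```

```text
[ 0.53922501 -0.17000346]
154 [(0.019, 0.035), (0.04, 0.067), (0.065, 0.098), (0.092, 0.126), (0.121, 0.152), (0.153, 0.176), (0.186, 0.196), (0.221, 0.214), (0.258, 0.228)]
109 [(0.038, 0.011), (0.076, 0.019), (0.115, 0.023), (0.154, 0.024), (0.194, 0.022), (0.232, 0.016), (0.271, 0.007), (0.308, -0.005), (0.344, -0.021)]
64 [(0.035, -0.019), (0.067, -0.04), (0.098, -0.065), (0.126, -0.092), (0.152, -0.121), (0.176, -0.153), (0.196, -0.186), (0.214, -0.221), (0.228, -0.258)]
```

>>> jog_arm --motion '[0.03,0.03,-0.01,0,-0.9,0.05,0.06,-0.01,0,-0.9,0.075,0.09,-0.01,0,-0.9,0.1,0.12,-0.01,0,-0.9,0.13,0.145,-0.01,0,-0.9,0.165,0.17,-0.01,0,-0.9,0.2,0.19,-0.01,0,-0.9,0.23,0.205,-0.01,0,-0.9,0.27,0.22,-0.01,0,-0.9]'

```text
time_s: 9.92
tool_pos: [0.5255, -0.1271, 0.2431]
eef_rot: [-0.197, 3.135, -0.001]
wrist_force: [-3.2, -4.0, 6.4]
grip_width: 0.0165
gripper_force: 33.5
```

```bash
sed -i 's/.5397,-.1694/.5393,-.1699/' st.py; python3 st.py
```

```text
9.9167 [ 0.5255 -0.1271  0.2431] r 0.0449 phi 107.9 q(mod2pi) 4.523 f_resist 4.33 f_rad -2.86 fz 6.4
```

>>> jog_arm --motion '[0.04,0.01,0,0,-0.9,0.075,0.02,0,0,-0.9,0.115,0.023,0,0,-0.9,0.154,0.024,0,0,-0.9]'

```text
time_s: 10.25
tool_pos: [0.5409, -0.125, 0.2431]
eef_rot: [-0.196, 3.135, -0.002]
wrist_force: [-4.0, -7.2, 7.2]
grip_width: 0.0165
gripper_force: 33.5
```

>>> jog_arm --motion '[0.04,0,0,0,-0.9,0.078,-0.01,0,0,-0.9,0.116,-0.017,0,0,-0.9,0.153,-0.03,0,0,-0.9]'

```text
time_s: 10.58
tool_pos: [0.5559, -0.1281, 0.243]
eef_rot: [0.196, -3.135, 0.002]
wrist_force: [-6.9, -5.9, 9.6]
grip_width: 0.0171
gripper_force: 33.6
```

```bash
python3 st.py
```

```text
10.5833 [ 0.5559 -0.1281  0.243 ] r 0.045 phi 68.4 q(mod2pi) 5.212 f_resist 4.2 f_rad -8.03 fz 9.6
```

>>> jog_arm --motion '[0.032,-0.025,0.01,0,-0.9,0.066,-0.044,0.01,0,-0.9]'

```text
time_s: 10.75
tool_pos: [0.5624, -0.1316, 0.2432]
eef_rot: [0.197, -3.134, -0.002]
wrist_force: [-3.4, 1.8, 1.6]
grip_width: 0.0169
gripper_force: 32.9
```

>>> jog_arm --motion '[0.033,-0.022,0,0,-0.9,0.063,-0.046,0,0,-0.9]'

```text
time_s: 10.92
tool_pos: [0.5692, -0.1366, 0.2432]
eef_rot: [0.197, -3.135, -0.001]
wrist_force: [-2.4, 3.8, -1.0]
grip_width: 0.0168
gripper_force: 32.7
```

>>> jog_arm --motion '[0.029,-0.027,0,0,-0.9,0.055,-0.056,0,0,-0.9]'

```text
time_s: 11.08
tool_pos: [0.5748, -0.1426, 0.2432]
eef_rot: [0.197, -3.135, -0.0]
wrist_force: [-3.0, 3.0, -0.3]
grip_width: 0.0168
gripper_force: 32.7
```

```bash
python3 st.py
```

```text
11.0833 [ 0.5748 -0.1426  0.2432] r 0.0448 phi 37.5 q(mod2pi) 5.75 f_resist 4.19 f_rad -0.55 fz -0.3
```

>>> jog_arm --motion '[0.023,-0.032,0,0,-0.9,0.044,-0.065,0,0,-0.9]'

```text
time_s: 11.25
tool_pos: [0.5792, -0.1493, 0.2432]
eef_rot: [0.196, -3.135, -0.0]
wrist_force: [-3.2, 2.3, -1.2]
grip_width: 0.0165
gripper_force: 32.7
```

>>> jog_arm --motion '[0.018,-0.035,0,0,-0.9,0.032,-0.072,0,0,-0.9]'

```text
time_s: 11.42
tool_pos: [0.5822, -0.1567, 0.2432]
eef_rot: [0.196, -3.135, -0.0]
wrist_force: [-3.5, 2.3, -1.4]
grip_width: 0.0167
gripper_force: 32.7
```

>>> jog_arm --motion '[0.011,-0.038,0,0,-0.9,0.019,-0.076,0,0,-0.9]'

```text
time_s: 11.58
tool_pos: [0.5839, -0.164, 0.2432]
eef_rot: [0.197, -3.135, -0.001]
wrist_force: [-5.4, 5.5, -0.5]
grip_width: 0.0166
gripper_force: 32.8
```

```bash
python3 st.py
```

```text
11.5833 [ 0.5839 -0.164   0.2432] r 0.045 phi 7.6 q(mod2pi) 6.274 f_resist 6.15 f_rad -4.6 fz -0.5
```

Resistance stepped from about 3.7 to 6.15 N between phi = 17° and 7.6°, which is contact at about 12°. I confirm it while continuing the quarter turn to about -78°.

>>> jog_arm --motion '[0.003,-0.039,0,0,-0.9,0.003,-0.078,0,0,-0.9]'

```text
time_s: 11.75
tool_pos: [0.5843, -0.1717, 0.2432]
eef_rot: [0.197, -3.135, -0.002]
wrist_force: [-3.2, 7.0, -0.8]
grip_width: 0.0169
gripper_force: 32.7
```

>>> jog_arm --motion '[-0.002,-0.039,0,0,-0.9,-0.008,-0.078,0,0,-0.9,-0.017,-0.116,0,0,-0.9,-0.03,-0.153,0,0,-0.9]'

```text
time_s: 12.08
tool_pos: [0.5813, -0.1867, 0.2432]
eef_rot: [0.197, -3.135, -0.002]
wrist_force: [-3.1, 8.3, 0.2]
grip_width: 0.0169
gripper_force: 32.7
```

```bash
python3 st.py
```

```text
12.0833 [ 0.5813 -0.1867  0.2432] r 0.0452 phi -21.8 q(mod2pi) 0.503 f_resist 6.52 f_rad -5.96 fz 0.2
```

>>> jog_arm --motion '[-0.016,-0.036,0,0,-0.9,-0.034,-0.07,0,0,-0.9,-0.056,-0.103,0,0,-0.9,-0.08,-0.134,0,0,-0.9,-0.107,-0.162,0,0,-0.9,-0.137,-0.188,0,0,-0.9,-0.168,-0.21,0,0,-0.9,-0.202,-0.23,0,0,-0.9,-0.237,-0.248,0,0,-0.9,-0.273,-0.262,0,0,-0.9,-0.32,-0.276,0,0,-0.9,-0.32,-0.276,0,0,-0.9]'

```text
time_s: 13.08
tool_pos: [0.5495, -0.2141, 0.2433]
eef_rot: [-0.197, 3.134, 0.003]
wrist_force: [1.0, 8.1, -4.6]
grip_width: 0.0165
gripper_force: 32.4
```

```bash
python3 st.py
```

```text
13.0833 [ 0.5495 -0.2141  0.2433] r 0.0454 phi -77.0 q(mod2pi) 1.466 f_resist 2.79 f_rad -7.65 fz -4.6
```

The crank is at -77°, about 89° past contact. I let go and rise.

>>> jog_arm --motion '[0,0,0,0,0.2,0,0,0,0,0.2,0,0,0,0,0.2,0,0,0,0,0.2,0,0,0.3,0,0.2,0,0,0.7,0,0.2,0,0,0.8,0,0.2,0,0,0.8,0,0.2]'

```text
time_s: 13.75
tool_pos: [0.5504, -0.2152, 0.3267]
eef_rot: [-0.196, 3.131, -0.004]
wrist_force: [0.3, -0.4, -0.1]
grip_width: 0.0513
gripper_force: 0.0
```

>>> jog_arm --motion '[-0.5,0,0.1,0,0.2,-1,0,0.1,0,0.2,-1,0,0.1,0,0.2,-1,0,0.1,0,0.2,-1,0,0.1,0,0.2]'

```text
time_s: 14.17
tool_pos: [0.4488, -0.2148, 0.3334]
eef_rot: [-0.195, 3.135, -0.001]
wrist_force: [0.7, -0.2, -0.1]
grip_width: 0.051
gripper_force: 0.0
```

```bash
python3 - <<'E'
from h import *
d=cam("wrist");v,u=np.mgrid[0:400,0:640];uv=np.c_[u.ravel(),v.ravel()]
p=d["eye"]+ray(d,uv)*d["range_z"].reshape(-1,1)
m=(abs(p[:,2]-.271)<.006)&(np.hypot(p[:,0]-.539,p[:,1]+.17)<.07);k=p[m].mean(0);print("knob",m.sum(),k,np.degrees(np.arctan2(k[1]+.1699,k[0]-.5393)))
d=cam("scene");cv2.imwrite("pics/s4.png",cv2.resize(d["color"][120:310,200:390],None,fx=3.1,fy=3.1,interpolation=cv2.INTER_CUBIC))
h=cv2.cvtColor(d["color"],cv2.COLOR_BGR2HSV);m=cv2.inRange(h,(0,170,80),(3,255,255));c,l,st,ce=cv2.connectedComponentsWithStats(m)
for i in range(1,c):
    if st[i,4]>40: print(st[i],ce[i],onz(d,[ce[i]],.182))
E
```

```text
knob 365 [ 0.54892801 -0.21453345  0.27017521] -77.82708162090418
[458 133  14  12 127] [464.18897638 138.03937008] [[ 0.92991383 -0.37280122  0.182     ]]
[260 180   7  21 124] [262.87096774 189.83064516] [[ 0.4571773  -0.17958752  0.182     ]]
```

View pics/s4.png

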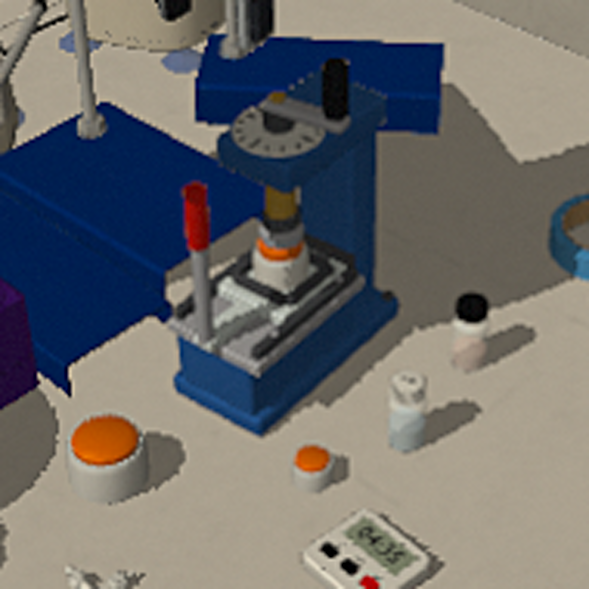

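The picture shows the ram resting on the orange cap at (280,245), the sled in and the crank holding at -78°. The vials at (407,410) and (470,330) and the timer at (370,555) are undisturbed. I hand the job in.

```bash
python3 -c "
from rig import ticket
print(ticket.close_job())"
```

```text
the job is handed in; nothing more can be done
None
```

Job handed in at about 14 s: the sled is fully in against its stop, the crank was turned about 89° past the felt contact and released, and the vials and timer look unmoved in the final picture.

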